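# Swap the blank cover for the gland cover on a sloping housing

## Robot

A 6-joint arm with a two-finger parallel gripper is mounted at the origin on the work surface. World frame = base frame: x ahead of the robot, y to its left, z up, the work surface at z = 0. Lengths are in mm, angles in rad, forces in N, time in s.
With the tool pointing down it reaches from about 250 to 775 mm from the base axis. Payload 4 kg.
Tool frame: the origin (TCP) lies on the mounting face of the last link; the fingertips stand 173 mm ahead of it and the grasp point (between the pads) lies grip_point_offset ahead of it (grip_point_offset is the distance from the TCP to the grasp point, in mm); z points along the fingers, y is the line along which they close (so a half turn about z gives the same grasp; the last joint's range is limited). The gripper opens to 85 mm and grips with 20 to 120 N. Pads are 22 mm wide; open, the fingers measure 114 mm over their backs; the gripper's body (76 mm by 85 mm) begins 54 mm behind the grasp point. The pads swing forward as they close: fully open they stand 13 mm farther back than shut.
Start: joints at [-1.28, 0.087, 1.371, -0, 1.684, -0.103], TCP at [211.029, -507.904, 404.741] pointing down, gripper open.
Joint ranges: [-3.1, 3.1], [-0.76, 2.03], [0.27, 2.55], [-1.08, 4.22], [0.17, 2.65], [-2.57, 2.57]. Speed limits (rad/s): [2.79, 2.79, 3.14, 3.14, 3.14, 3.14].

## Interface

Orientations are given as a unit quaternion [x, y, z, w].
In Python, from bench import observe, get_image, get_calibration, finish_job, cut_out, tip_of, grip_point_offset gives the robot as it stands.
- The arm moves only by the tool arm_command, never from a script. Its argument "targets" is a list of rows, each an object with "slide": the shift along the world's x, y, z in mm, a list of three; "rot": the turn, a rotation vector about the world's x, y, z in degrees, a list of three; "jaw": the gripper command: -1 is shut, 1 is fully open, values between are in proportion. A call has exactly 10 rows; each row shifts and turns the commanded pose from where the row before left it; what a row does not reach is not made up. A row lasts 1/10 s, in which the tool goes at most 50 mm and 8.59 degrees, less where a joint would pass 70% of its speed; a pose out of reach is approached as far as the arm can. A call with a gripper value outside its range is refused whole. The fingers move at their own pace and stop on an object; "force" is the grip in N (left out, the last holds). Time passes only in rows, so rows that do not move let the fingers close, or fill a call up. It gives the time, the measured TCP pose, the force, the opening and the grip force at its end, in the units of the state.
- observe(): the state, without advancing time (a new reading comes with each control period).
- get_image(name): name is "scene" or "side" or "wrist"; returns (picture, depth): 400x640x3 uint8, red, green, blue; 400x640 float32, mm along the optical axis (not along the pixel's ray), 0 where there is no reading.
- get_calibration(name): a dict with "mtx" (3x3 intrinsics, pixels), "R" (3x3) and "t" (3): a world point X has camera coordinates R X + t. Camera axes: x right, y down, z forward; pixel columns grow to the right and rows downward; lengths in mm; the calibration is good to about 2 mm. A picture is of the moment at which its call begins: read the wrist's pose just before it. get_calibration takes no time and is no camera call; for the wrist camera it gives the pose at the moment of the call.
- finish_job(): hands the job in; it is judged then, once.
Trained networks look in the newest picture that a camera, given by its name, has taken for a name from the list of things; names that differ only in an ending like _2 or _b are one class to them, and where a whole thing is asked for, a point or a joint stands for the part that bears it (a point fixed in the world has none). Each returns a list of dicts, best first, with "confidence" (0 to 1); they miss things now and then, are a little off and sometimes report something else, mostly with a low value. They report only what shows in the picture. A call takes as long as a camera call.
- cut_out(camera, target): "region" (400x640 bool, what is visible of it) and "at" ([column, row] in pixels, amid what is visible of it).
- tip_of(camera, target): "at" ([column, row] in pixels: a listed point, or the origin of a listed thing).
The state is a dict: "t": time; "qpos": joint angles; "dq": joint speeds; "joint_torque": joint torques, N m; "eef_pos": TCP position; "tcp_rot": TCP orientation; "wrist_force": force on the tool from outside, world axes, zero at the start; "moment": the same for the moment, N m; "width": finger opening in mm; "gripper_force": force on a finger pad.
Only numpy, scipy, OpenCV 4.12 (cv2) and the standard library are available. Lean on these libraries where they do the work, as an engineer would, in place of code of your own. Each camera call takes 0.05 s, during which the arm holds its last target. There are 200 camera calls.

## Task

Lift the blank cover off the pins of the housing on the sloping stand and lay it gently, flat and squared up, on the black pad that marks the free place in the row of blanks on the low shelf. Fit the cover with the two round gland sockets on the housing instead, down over both pins until it lies flush (either way round). Do not drop or slam either cover into place, and leave the two blanks already on the shelf, the screwdriver, the tape roll and the steel socket where they are.

Things in the scene. Friction and masses are not known exactly. Their poses are not given: they have to be found in the camera images.
- housing: open grey junction box 76 x 100 x 55 mm (x, y, z), fixed on a stand, its z axis (out of the open rim) leaning 27 deg from vertical to the robot's side; origin: centre of its underside; flat rim at z = 55. Two 7 mm steel pins on the rim at (+26,+38), (-26,-38) end in a cone at z = 71. A seated cover's underside centre is at (0, 0, 55), axes along the housing's
- blank: blank cover, loose on the housing's pins at the start: grey plate 76 x 100 x 6 mm (x, y, z), a solid grip rib on its middle 50 mm long (x), 14 wide (y), its top at z = 38; 10 mm through holes at (+26,+38) and (-26,-38); origin: centre of the underside, z out of the top face; about 120 g
- gland_cover: gland cover, lying rib up on the table beside the stand: grey plate 76 x 100 x 6 mm (x, y, z), a solid grip rib on its middle 50 mm long (x), 14 wide (y), its top at z = 38; 10 mm through holes at (+26,+38) and (-26,-38); origin: centre of the underside, z out of the top face; two round sockets, 19 mm diameter, 16 tall, on its top at (+26,-38), (-26,+38); about 130 g
- shelf: low wooden shelf, 280 x 120 mm (its x, y), top at z = 30 mm, on either side of the stand; origin at the centre of its underside on the table. Three places in a row along its x, 90 mm apart at x = -90, 0 and +90 mm
- free_place: flat black rubber pad 76 x 100 mm, flush on the shelf (it adds no height), marking the one free place of the three; origin at its centre on the shelf top, axes along the shelf's. A blank laid there has its x, y along the pad's (either way round)
- row_blank_a: blank already lying in the row on the shelf, same shape as the blank cover; origin at the centre of its underside
- row_blank_b: the other blank already lying in the row on the shelf, same shape; origin at the centre of its underside
- screwdriver: bystander: screwdriver 180 mm long, lying crosswise beyond the stand; origin under its middle, length along its x
- tape_roll: bystander: clear tape roll, 90 mm outside diameter, 48 mm tall, lying flat beyond the stand; origin at the centre of its underside
- socket: bystander: steel socket, 28 mm diameter, 36 mm tall, standing beyond the stand; origin at the centre of its underside

How it is judged (in metres and radians):
At the end, for the whole second after the job is handed in: Blank flat on the shelf: within 10 mm of the pad's centre along each axis, 0.15 rad of square, 3 mm of the shelf top. Gland cover on both pins: within 4 mm of centre along each axis, 0.12 rad of square, 2.5 mm of the rim, 0.06 rad of flush. Both released and at rest (x of blank in the frame of free_place between -0.01 and 0.01 m and y of blank in the frame of free_place between -0.01 and 0.01 m and z of blank in the frame of free_place between -0.003 and 0.003 m and angle between blank's own z axis and vertical below 0.06 rad and angle between the y axis of blank and the y axis of free_place, either way round below 0.15 rad and x of gland_cover in the frame of housing between -0.004 and 0.004 m and y of gland_cover in the frame of housing between -0.004 and 0.004 m and z of gland_cover in the frame of housing between 0.0525 and 0.0575 m and angle between the z axis of gland_cover and the z axis of housing, either way round below 0.06 rad and angle between the y axis of gland_cover and the y axis of housing, either way round below 0.12 rad and linear speed of each of blank, gland_cover below 0.02 m/s and contact force between the fingers and blank below 0.1 N and contact force between the fingers and gland_cover below 0.1 N); the robot touches nothing.
It fails at once if a blank already in the row is moved by more than 15 mm (distance of any of row_blank_a, row_blank_b from where it was at the start of the episode above 0.015 m).
It fails at once if the screwdriver, tape roll or socket is moved by more than 20 mm (distance of any of screwdriver, tape_roll, socket from where it was at the start of the episode above 0.02 m).
It fails at once if a cover is dropped or slammed on the shelf or the housing (over 60 N) (contact force between blank and shelf above 60 N or contact force between gland_cover and housing above 60 N).
It also fails if it takes over 66 s, if anything falls off the work surface, if the arm or the gripper's body presses on something with over 40 N, if the wrist force passes 120 N, or if a joint passes its speed limit or range.

## Working session

There is one attempt and no reset: what is moved stays moved. The work goes in short steps, Python scripts to look and compute and a tool call to move; the robot and the scene stay as the last step left them, time stands still between calls to the robot, and variables do not carry over. Pictures are saved under pics/ and viewed, at most 10 in all, crops included, and the job is handed in when it is done.

Besides the shell and the picture viewer there is one more tool, called as name(argument=value, ...), one argument or row to a line, values as JSON. arm_command: Moves the arm, as the interface text tells. Its arguments: {"type":"object","properties":{"targets":{"type":"array","items":{"type":"object","properties":{"slide":{"type":"array","items":{"type":"number"}},"rot":{"type":"array","items":{"type":"number"}},"jaw":{"type":"number"}}}},"force":{"type":"number"}},"required":["targets"]}

```bash
mkdir -p pics; ls; cat > h.py <<'E'
import numpy as np, cv2
from bench import *
def w(cal,uv,d):
    uv=np.atleast_2d(uv).astype(float); K=np.array(cal["mtx"]);R=np.array(cal["R"]);t=np.array(cal["t"])
    p=np.c_[(uv[:,0]-K[0,2])/K[0,0],(uv[:,1]-K[1,2])/K[1,1],np.ones(len(uv))]*np.atleast_1d(d)[:,None]
    return (p-t)@R
def cloud(cal,depth,mask):
    r,c=np.nonzero(mask&(depth>0)); return w(cal,np.c_[c,r],depth[r,c])
E
python3 - <<'E'
from h import *
o=observe();print(o["eef_pos"],o["tcp_rot"],o["width"],grip_point_offset() if callable(grip_point_offset) else grip_point_offset)
for n in["scene","side"]:
    p,d=get_image(n);cv2.imwrite(f"pics/{n}0.png",p[:,:,::-1]);c=get_calibration(n)
    np.savez(n+"0.npz",p=p,d=d)
    print(n,"cam",(-np.array(c["R"]).T@np.array(c["t"])).round())
    for k in["housing","blank","gland_cover","free_place","shelf","screwdriver","tape_roll","socket"]:
        for q in cut_out(n,k)[:4]:
            P=cloud(c,d,q["region"]); print(k,round(q["confidence"],2),np.round(q["at"]),P.mean(0).round() if len(P) else 0,len(P))
E
```

```text
pics
[ 211.01887045 -507.80116257  403.48954267] [ 9.80673760e-01  1.95646871e-01 -9.92764925e-05 -1.12579217e-03] 85.51635453174173 154.70000000000002
scene cam [1293. -326.  580.]
housing 0.95 [321. 213.] [587.   2.  78.] 1436
blank 0.59 [317. 197.] [550.   8. 107.] 417
free_place 0.89 [398. 179.] [439. 312.  30.] 375
free_place 0.47 [421. 196.] [536. 307.  41.] 670
free_place 0.31 [316. 195.] [552.   3. 109.] 345
shelf 0.72 [426. 212.] [576. 290.  23.] 1011
screwdriver 0.91 [462. 262.] [784. 240.  19.] 477
tape_roll 0.62 [365. 277.] [756.  23.  31.] 1824
socket 0.71 [298. 309.] [ 775. -134.   24.] 340
side cam [ 373. -684.  912.]
housing 0.86 [322. 214.] [571. -17.  70.] 821
blank 0.84 [304. 200.] [540.   6. 102.] 1023
gland_cover 0.64 [302. 327.] [ 467. -268.   12.] 1533
free_place 0.58 [247. 143.] [440. 313.  31.] 610
shelf 0.6 [266. 147.] [516. 291.  28.] 853
screwdriver 0.57 [360. 145.] [761. 238.  19.] 284
tape_roll 0.81 [378. 196.] [744.  23.  33.] 1043
tape_roll 0.43 [274. 136.] [526. 309.  41.] 681
socket 0.68 [410. 244.] [ 765. -138.   28.] 167
socket 0.65 [304. 131.] [617. 311.  42.] 640
```

View pics/side0.png

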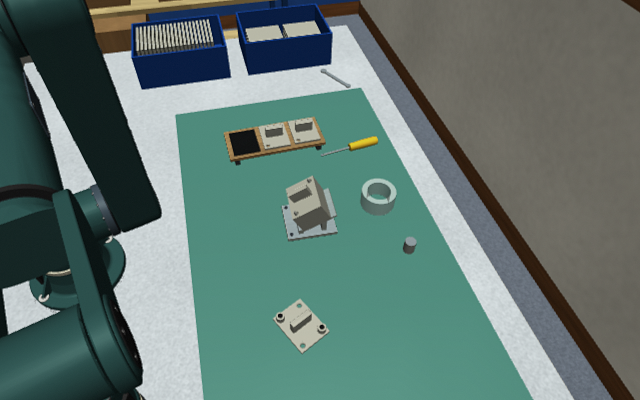

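```bash
python3 - <<'E'
from h import *
z=np.load("side0.npz");p,d=z["p"],z["d"];c=get_calibration("side")
def rect(n,P,zlo,zhi):
    Q=P[(P[:,2]>zlo)&(P[:,2]<zhi)][:,:2].astype(np.float32)
    print(n,len(Q),cv2.minAreaRect(Q))
m=np.ones(d.shape,bool);A=cloud(c,d,m)
def box(x0,x1,y0,y1): return A[(A[:,0]>x0)&(A[:,0]<x1)&(A[:,1]>y0)&(A[:,1]<y1)]
G=box(380,560,-360,-180);rect("gland plate",G,3,11);rect("gland rib",G,31,45)
S=box(350,720,220,400);rect("shelf+",S,24,60);rect("ribs1",S[S[:,0]>575],60,75);rect("ribs2",S[S[:,0]<575],60,75);rect("blankplates",S,33.5,75)
B=box(480,640,-90,90);
print(np.histogram(A[:,2],bins=[-20,-3,3,11,25,33,60,75]))
# blank plate plane
n=np.array([-np.sin(np.radians(27)),0,np.cos(np.radians(27))])
h=B[B[:,2]>50]@n; print(np.histogram(h,bins=20))
import json
np.save("B.npy",B)
E
```

```text
gland plate 1484 ((469.91741943359375, -270.094482421875), (179.40066528320312, 178.79812622070312), 89.87556457519531)
gland rib 170 ((467.594970703125, -263.0542907714844), (50.27561569213867, 15.380034446716309), 25.0148868560791)
shelf+ 2554 ((528.2091674804688, 316.7260437011719), (280.27069091796875, 126.74404907226562), 1.4980031251907349)
ribs1 85 ((617.029541015625, 318.92315673828125), (48.510562896728516, 18.034671783447266), 3.7994143962860107)
ribs2 92 ((527.966552734375, 317.22650146484375), (20.043039321899414, 48.889549255371094), 89.95679473876953)
blankplates 1253 ((527.9439697265625, 312.87969970703125), (270.0646667480469, 116.77672576904297), 0.5326789617538452)
(array([ 3349, 97714, 11591,  4174,  2663,  5576,  2599]), array([-20,  -3,   3,  11,  25,  33,  60,  75]))
(array([  8, 151,  55,  39,  36,  56,  55,  56,  61,  68,  55,  66, 176,
       590,  59,  32,  31,  31,  45,  86]), array([-228.62370747, -223.37466674, -218.12562601, -212.87658527,
       -207.62754454, -202.37850381, -197.12946308, -191.88042235,
       -186.63138162, -181.38234089, -176.13330015, -170.88425942,
       -165.63521869, -160.38617796, -155.13713723, -149.8880965 ,
       -144.63905576, -139.39001503, -134.1409743 , -128.89193357,
       -123.64289284]))
```

The side view shows the gland cover at about (302,326), the housing with the blank at (308,200), the pad at (243,142) and two row blanks at (275,135) and (304,130). Next I fit the plate plane and move the wrist camera over the housing.

```bash
cat >> h.py <<'E'
from scipy.spatial.transform import Rotation as Rn
def plane(P,n0,c0,tol=4,it=8):
    n,k=n0,c0
    for _ in range(it):
        Q=P[abs(P@n-k)<tol]; m=Q.mean(0); v=np.linalg.svd(Q-m)[2][2]; n=v*np.sign(v[2]); k=n@m
    return n,k,Q
def fit_cover(B,n0,k0):
    n,k,Q=plane(B,n0,k0)      # plate top
    a=np.cross(n,[0,0,1.]); a/=np.linalg.norm(a) if np.linalg.norm(a)>.05 else 1
    if np.linalg.norm(a)<.5: a=np.array([0,1.,0]); a-=n*(n@a); a/=np.linalg.norm(a)
    b=np.cross(n,a)
    out=[]
    hh=B@n-k
    for nm,S in(("plate",B[abs(hh)<2.5]),("rib",B[(hh>27)&(hh<36)])):
        r=cv2.minAreaRect(np.c_[S@a,S@b].astype(np.float32)); lv=r[2]
        th=np.radians(lv); d=[np.cos(th)*a+np.sin(th)*b,-np.sin(th)*a+np.cos(th)*b]; s=r[1]
        i=int(np.argmax(s)); cen=r[0][0]*a+r[0][1]*b
        # long axis: plate -> y, rib -> x
        ctr=cen+n*(k-6)   # underside centre
        out.append((nm,len(S),ctr,d[i],s)); print(nm,len(S),"under-centre",ctr.round(1),"long axis",d[i].round(3),"size",np.round(s,1),"rib height",np.median(hh[(hh>27)&(hh<36)]).round(1))
    print("n",n.round(3),"lean",np.degrees(np.arccos(n[2])).round(1)); return n,out
E
python3 - <<'E'
from h import *
B=np.load("B.npy")
best=None
for yaw in np.radians(np.arange(90,271,5)):
    n=np.array([np.sin(np.radians(27))*np.cos(yaw),np.sin(np.radians(27))*np.sin(yaw),np.cos(np.radians(27))])
    P=B[B[:,2]>60]; h=P@n; H,e=np.histogram(h,bins=np.arange(h.min(),h.max(),2)); i=H.argmax()
    if best is None or H[i]>best[0]: best=(H[i],np.degrees(yaw),n,e[i]+1)
print(best); fit_cover(B[B[:,2]>60],best[2],best[3])
s=observe();R=Rn.from_quat(s["tcp_rot"]).as_matrix();c=get_calibration("wrist")
cp=-np.array(c["R"]).T@np.array(c["t"]);print("cam in tool",R.T@(cp-s["eef_pos"]),"axis in tool\n",(R.T@np.array(c["R"]).T).round(2),c["mtx"],R.round(2))
E
```

```text
(np.int64(327), np.float64(175.0), array([-0.45226293,  0.03956788,  0.89100652]), np.float64(-157.92690207179788))
plate 649 under-centre [542.5  12.9  91.3] long axis [-0.058 -0.998 -0.004] size [ 77.1 103.2] rib height 31.4
rib 115 under-centre [543.1  12.2  91.6] long axis [-0.892 -0.017 -0.451] size [17.  49.2] rib height 31.4
n [-0.451  0.022  0.892] lean 26.9
cam in tool [81.61353884  0.58591466 30.46031859] axis in tool
 [[ 0.   -0.95 -0.31]
 [ 1.   -0.    0.  ]
 [-0.   -0.31  0.95]] [[293.18802966   0.         322.30314801]
 [  0.         293.18802966 199.79730611]
 [  0.           0.           1.        ]] [[ 0.92  0.38  0.  ]
 [ 0.38 -0.92 -0.  ]
 [-0.    0.   -1.  ]]
```

```bash
cat >> h.py <<'E'
def frame(n,xd):  # cover-type frame, x along xd
    n=np.array(n)/np.linalg.norm(n); x=np.array(xd,float); x-=n*(n@x); x/=np.linalg.norm(x); return np.c_[x,np.cross(n,x),n]
def tool_for(F):  # tool frame gripping the rib: z=-n, x=F.x, y=-F.y
    return np.c_[F[:,0],-F[:,1],-F[:,2]]
def go(p,R,rows=10):
    s=observe(); R0=Rn.from_quat(s["tcp_rot"]).as_matrix()
    dp=np.array(p)-s["eef_pos"]; rv=np.degrees(Rn.from_matrix(R@R0.T).as_rotvec())
    print("at",np.round(s["eef_pos"],1),"t",s["t"],"width",s["width"]); print("total",dp.round(1),rv.round(2),"per row",rows,(dp/rows).round(2),(rv/rows).round(3))
GP=154.7
E
python3 - <<'E'
from h import *
F=frame([-.451,.022,.892],[.892,.035,.451]);C=np.array([542.8,12.5,91.4]);print(F)
R=tool_for(F)
go(C+F[:,2]*(28+GP+100),R,20)
E
```

```text
[[ 0.89221833 -0.02129972 -0.45110173]
 [ 0.03497799  0.9991458   0.02200496]
 [ 0.4502477  -0.03541186  0.89220121]]
at [ 211.  -507.9  404.7] t 0.9 width 85.38245447706217
total [204.3 526.6 -61.1] [  3.59 -26.76 -20.47] per row 20 [10.21 26.33 -3.06] [ 0.179 -1.338 -1.024]
```

arm_command(
  targets=[
    {"slide":[10.2,26.3,-3],"rot":[0.18,-1.34,-1.02],"jaw":0.5},
    {"slide":[10.2,26.3,-3],"rot":[0.18,-1.34,-1.02],"jaw":0.5},
    {"slide":[10.2,26.3,-3],"rot":[0.18,-1.34,-1.02],"jaw":0.5},
    {"slide":[10.2,26.3,-3],"rot":[0.18,-1.34,-1.02],"jaw":0.5},
    {"slide":[10.2,26.3,-3],"rot":[0.18,-1.34,-1.02],"jaw":0.5},
    {"slide":[10.2,26.3,-3],"rot":[0.18,-1.34,-1.02],"jaw":0.5},
    {"slide":[10.2,26.3,-3],"rot":[0.18,-1.34,-1.02],"jaw":0.5},
    {"slide":[10.2,26.3,-3],"rot":[0.18,-1.34,-1.02],"jaw":0.5},
    {"slide":[10.2,26.3,-3],"rot":[0.18,-1.34,-1.02],"jaw":0.5},
    {"slide":[10.2,26.3,-3],"rot":[0.18,-1.34,-1.02],"jaw":0.5},
  ],
)

```text
t: 1.9
eef_pos: [313.2, -243.8, 374.8]
tcp_rot: [0.987, 0.106, 0.118, 0.008]
wrist_force: [-0.1, -0.1, 0.8]
width: 64.1
gripper_force: 0.0
```

arm_command(
  targets=[
    {"slide":[10.2,26.3,-3],"rot":[0.18,-1.34,-1.02],"jaw":0.5},
    {"slide":[10.2,26.3,-3],"rot":[0.18,-1.34,-1.02],"jaw":0.5},
    {"slide":[10.2,26.3,-3],"rot":[0.18,-1.34,-1.02],"jaw":0.5},
    {"slide":[10.2,26.3,-3],"rot":[0.18,-1.34,-1.02],"jaw":0.5},
    {"slide":[10.2,26.3,-3],"rot":[0.18,-1.34,-1.02],"jaw":0.5},
    {"slide":[10.2,26.3,-3],"rot":[0.18,-1.34,-1.02],"jaw":0.5},
    {"slide":[10.2,26.3,-3],"rot":[0.18,-1.34,-1.02],"jaw":0.5},
    {"slide":[10.2,26.3,-3],"rot":[0.18,-1.34,-1.02],"jaw":0.5},
    {"slide":[10.2,26.3,-3],"rot":[0.18,-1.34,-1.02],"jaw":0.5},
    {"slide":[10.2,26.3,-3],"rot":[0.18,-1.34,-1.02],"jaw":0.5},
  ],
)

```text
t: 2.9
eef_pos: [415.1, 19.3, 344.9]
tcp_rot: [0.972, 0.015, 0.233, 0.015]
wrist_force: [-0.1, -0.7, 0.4]
width: 64.0
gripper_force: 0.0
```

```bash
cat > look.py <<'E'
from h import *
import sys
F=frame([-.451,.022,.892],[.892,.035,.451]);C=np.array([542.8,12.5,91.4])
p,d=get_image("wrist");c=get_calibration("wrist");cv2.imwrite(f"pics/{sys.argv[1]}.png",p[:,:,::-1]);np.savez(sys.argv[1],p=p,d=d,R=c["R"],t=c["t"])
A=cloud(c,d,np.ones(d.shape,bool)); L=(A-C)@F
B=A[(abs(L[:,0])<70)&(abs(L[:,1])<75)&(L[:,2]>-8)&(L[:,2]<42)]
n,o=fit_cover(B,F[:,2],F[:,2]@C+6)
go(C+F[:,2]*(28+GP),tool_for(F))
E
python3 look.py w1
```

```text
plate 7871 under-centre [544.2  16.7  90.7] long axis [-0.052 -0.999 -0.003] size [ 76.6 100.2] rib height 31.9
rib 1055 under-centre [544.5  16.7  90.9] long axis [-0.89   0.048 -0.453] size [49.8 14. ] rib height 31.9
n [-0.453  0.021  0.891] lean 26.9
at [415.6  22.  344.3] t 2.95 width 63.9202518781045
total [ 44.8  -5.5 -89.9] [-0.22  0.16 -0.22] per row 10 [ 4.48 -0.55 -8.99] [-0.022  0.016 -0.022]
```

```bash
sed -i 's/\[.892,.035,.451\]/[.890,-.048,.453]/' look.py; python3 look.py w2
```

```text
plate 7896 under-centre [542.5  10.6  91.1] long axis [ 0.053  0.999 -0.004] size [100.4  76.6] rib height 31.9
rib 1061 under-centre [542.7  10.7  91.2] long axis [-0.892  0.042 -0.451] size [14.  49.7] rib height 31.9
n [-0.45   0.027  0.893] lean 26.8
at [415.1  20.6 344.2] t 3.0 width 63.92345838930781
total [ 45.3  -4.1 -89.8] [ 2.11 -0.09 -4.61] per row 10 [ 4.53 -0.41 -8.98] [ 0.211 -0.009 -0.461]
```

View pics/w2.png

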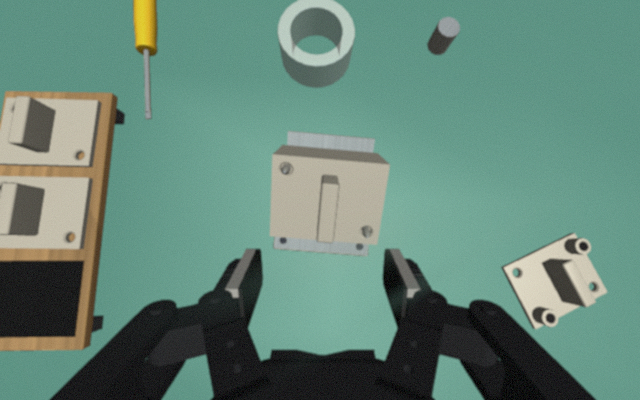

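arm_command(
  targets=[
    {"slide":[3.8,-0.2,-7.6],"rot":[0.23,0,-0.5],"jaw":0.5},
    {"slide":[3.8,-0.2,-7.6],"rot":[0.23,0,-0.5],"jaw":0.5},
    {"slide":[3.8,-0.2,-7.6],"rot":[0.23,0,-0.5],"jaw":0.5},
    {"slide":[3.8,-0.2,-7.6],"rot":[0.23,0,-0.5],"jaw":0.5},
    {"slide":[3.8,-0.2,-7.6],"rot":[0.23,0,-0.5],"jaw":0.5},
    {"slide":[3.8,-0.2,-7.6],"rot":[0.23,0,-0.5],"jaw":0.5},
    {"slide":[3.8,-0.2,-7.6],"rot":[0.23,0,-0.5],"jaw":0.5},
    {"slide":[3.8,-0.2,-7.6],"rot":[0.23,0,-0.5],"jaw":0.5},
    {"slide":[3.7,-0.3,-7.3],"rot":[0.26,0,-0.1],"jaw":0.5},
    {"slide":[0,0,0],"rot":[0,0,0],"jaw":0.5},
  ],
)

```text
t: 4.0
eef_pos: [449.1, 16.2, 275.0]
tcp_rot: [0.973, -0.024, 0.23, 0.005]
wrist_force: [0.5, -0.6, 0.4]
width: 64.1
gripper_force: 0.0
```

```bash
sed -i 's/^F=.*/F=frame([-.450,.027,.893],[.891,-.045,.451]);C=np.array([542.6,10.6,91.1])/' look.py; python3 -c "from bench import *
for i in range(3): get_image('wrist')"; python3 look.py w3
```

```text
plate 13396 under-centre [543.   12.6  91.3] long axis [ 0.055  0.999 -0.001] size [100.4  78. ] rib height 31.9
rib 2180 under-centre [546.5  10.9  93.1] long axis [-0.488  0.829 -0.271] size [58.8 48.9] rib height 31.9
n [-0.452  0.025  0.892] lean 26.9
at [449.3  16.2 277.1] t 4.2 width 64.15979033944564
total [ 11.2  -0.7 -22.9] [-0.26  0.07 -0.2 ] per row 10 [ 1.12 -0.07 -2.29] [-0.026  0.007 -0.02 ]
```

```bash
python3 - <<'E'
from h import *
F=frame([-.450,.027,.893],[.891,-.045,.451]);C=np.array([542.6,10.6,91.1])
z=np.load("w3.npz");c=get_calibration("wrist");c["R"],c["t"]=z["R"],z["t"]
A=cloud(c,z["d"],np.ones(z["d"].shape,bool));L=(A-C)@F
r=L[(L[:,2]>35)&(L[:,2]<40)&(abs(L[:,0])<32)&(abs(L[:,1])<16)]
print(len(r),np.percentile(r,[1,50,99],axis=0).round(1))
s=observe();R0=Rn.from_quat(s["tcp_rot"]).as_matrix();g=s["eef_pos"]+R0[:,2]*GP;print("grip in cover",((g-C)@F).round(1))
# finger blobs: at z 25..60
f=L[(L[:,2]>42)&(L[:,2]<70)&(abs(L[:,1])<60)];print(len(f));print(np.histogram(f[:,1],bins=np.arange(-60,61,8)))
E
```

```text
2113 [[-22.5  -4.8  35.8]
 [  4.1   2.   38. ]
 [ 25.8   8.8  39.3]]
grip in cover [ 0.5  0.9 53.5]
2644
(array([  0,  57, 354, 919,   0,   0,   0,   0,   0,   0,   0, 835, 353,
       126,   0]), array([-60, -52, -44, -36, -28, -20, -12,  -4,   4,  12,  20,  28,  36,
        44,  52,  60]))
```

arm_command(
  targets=[
    {"slide":[2.1,0.2,-3.7],"rot":[0,0,0],"jaw":0.5},
    {"slide":[2.1,0.1,-3.7],"rot":[0,0,0],"jaw":0.5},
    {"slide":[2.1,0,-3.7],"rot":[0,0,0],"jaw":0.5},
    {"slide":[2.1,0,-3.7],"rot":[0,0,0],"jaw":0.3},
    {"slide":[2,0,-3.7],"rot":[0,0,0],"jaw":0},
    {"slide":[2,0,-3.8],"rot":[0,0,0],"jaw":-0.2},
    {"slide":[0,0,0],"rot":[0,0,0],"jaw":-0.4},
    {"slide":[0,0,0],"rot":[0,0,0],"jaw":-0.6},
    {"slide":[0,0,0],"rot":[0,0,0],"jaw":-1},
    {"slide":[0,0,0],"rot":[0,0,0],"jaw":-1},
  ],
  force=50,
)

```text
t: 5.2
eef_pos: [461.5, 16.5, 254.4]
tcp_rot: [0.973, -0.024, 0.232, 0.005]
wrist_force: [-0.4, -0.6, -0.4]
width: 13.1
gripper_force: 48.8
```

arm_command(
  targets=[
    {"slide":[0,0,0],"rot":[0,0,0],"jaw":-1},
    {"slide":[0,0,0],"rot":[0,0,0],"jaw":-1},
    {"slide":[0,0,0],"rot":[0,0,0],"jaw":-1},
    {"slide":[0,0,0],"rot":[0,0,0],"jaw":-1},
    {"slide":[0,0,0],"rot":[0,0,0],"jaw":-1},
    {"slide":[0,0,0],"rot":[0,0,0],"jaw":-1},
    {"slide":[0,0,0],"rot":[0,0,0],"jaw":-1},
    {"slide":[0,0,0],"rot":[0,0,0],"jaw":-1},
    {"slide":[0,0,0],"rot":[0,0,0],"jaw":-1},
    {"slide":[0,0,0],"rot":[0,0,0],"jaw":-1},
  ],
)

```text
t: 6.2
eef_pos: [461.5, 16.5, 254.4]
tcp_rot: [0.973, -0.024, 0.232, 0.005]
wrist_force: [-2.2, 0.5, 2.2]
width: 13.0
gripper_force: 49.2
```

```bash
cat > grasp.py <<'E'
from h import *
import sys
n=sys.argv[1]
s=observe();p,d=get_image("wrist");c=get_calibration("wrist");cv2.imwrite(f"pics/{n}.png",p[:,:,::-1])
R0=Rn.from_quat(s["tcp_rot"]).as_matrix();print("tcp",s["eef_pos"].round(1) if hasattr(s["eef_pos"],'round') else s["eef_pos"],R0.round(3).tolist(),s["width"],s["wrist_force"],s["gripper_force"],s["t"])
np.savez(n,p=p,d=d,R=c["R"],t=c["t"],T=s["eef_pos"],R0=R0)
A=cloud(c,d,np.ones(d.shape,bool)); L=(A-np.array(s["eef_pos"]))@R0
# plate top expected at tool z ~ GP+22
P=L[(abs(L[:,0])<75)&(abs(L[:,1])<75)&(L[:,2]>GP+12)&(L[:,2]<GP+32)]
z=np.median(P[:,2]);P=P[abs(P[:,2]-z)<6]
co,*_=np.linalg.lstsq(np.c_[P[:,:2],np.ones(len(P))],P[:,2],rcond=None);e=P[:,2]-np.c_[P[:,:2],np.ones(len(P))]@co;Q=P[abs(e)<2]
print("plate in tool: z0",co.round(3),"off-grip",(co[2]-GP).round(1),len(Q),cv2.minAreaRect(Q[:,:2].astype(np.float32)),"pct",np.percentile(Q,[.5,99.5],axis=0).round(1).tolist())
E
python3 grasp.py g1
```

```text
tcp [461.5  16.5 254.4] [[0.892, -0.049, 0.45], [-0.044, -0.999, -0.021], [0.451, -0.001, -0.893]] 13.028184656744827 [-2.15901304  0.48215431  2.22798091] 49.197980761528015 6.2
plate in tool: z0 [ 3.00000e-03 -3.00000e-03  1.76492e+02] off-grip 21.8 13164 ((6.031900405883789, 0.423797607421875), (64.3711929321289, 100.54811096191406), 0.059607602655887604) pct [[-23.0, -49.2, 174.9], [37.9, 50.0, 178.3]]
```

View pics/g1.png

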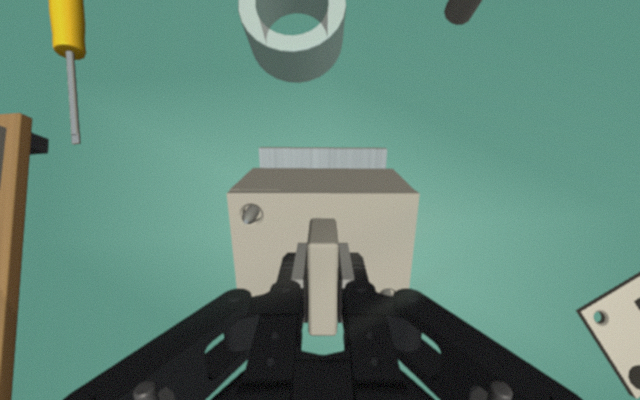

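arm_command(
  targets=[
    {"slide":[-1.8,0.1,3.6],"rot":[0,0,0],"jaw":-1},
    {"slide":[-1.8,0.1,3.6],"rot":[0,0,0],"jaw":-1},
    {"slide":[-2.7,0.1,5.4],"rot":[0,0,0],"jaw":-1},
    {"slide":[-2.7,0.1,5.4],"rot":[0,0,0],"jaw":-1},
    {"slide":[-4.5,0.2,8.9],"rot":[0,0,0],"jaw":-1},
    {"slide":[-4.5,0.2,8.9],"rot":[0,0,0],"jaw":-1},
    {"slide":[-4.5,0.2,8.9],"rot":[0,0,0],"jaw":-1},
    {"slide":[-4.5,0.2,8.9],"rot":[0,0,0],"jaw":-1},
    {"slide":[-4.5,0.2,8.9],"rot":[0,0,0],"jaw":-1},
    {"slide":[-4.5,0.2,8.9],"rot":[0,0,0],"jaw":-1},
  ],
)

```text
t: 7.25
eef_pos: [425.1, 18.1, 326.6]
tcp_rot: [0.972, -0.024, 0.232, 0.005]
wrist_force: [0.4, -0.3, -1.3]
width: 13.3
gripper_force: 48.7
```

```bash
python3 - <<'E'
from h import *
for n in["scene","side"]:
    z=np.load(n+"0.npz");p,d=z["p"],z["d"];c=get_calibration(n)
    A=cloud(c,d,np.ones(d.shape,bool)); g=p.max(2)[d>0]
    m=(g<50)&(A[:,0]>380)&(A[:,0]<500)&(A[:,1]>240)&(A[:,1]<390)&(A[:,2]>26)&(A[:,2]<34)
    print(n,"pad",m.sum(),cv2.minAreaRect(A[m][:,:2].astype(np.float32)),A[m].mean(0).round(1))
z=np.load("w2.npz");c=get_calibration("wrist");c["R"],c["t"]=z["R"],z["t"]
A=cloud(c,z["d"],np.ones(z["d"].shape,bool));g=z["p"].max(2)[z["d"]>0]
m=(g<50)&(A[:,0]>380)&(A[:,0]<500)&(A[:,1]>240)&(A[:,1]<390)&(A[:,2]>24)&(A[:,2]<36)
Q=A[m];print("w2 pad x range",np.percentile(Q,[.5,99.5],axis=0).round(1))
S=A[(A[:,0]>360)&(A[:,1]>220)&(A[:,0]<720)&(A[:,2]>24)&(A[:,2]<34)]
# near edge of shelf (y min) line
xs=np.arange(410,660,10);ys=[S[abs(S[:,0]-x)<5][:,1].min() if (abs(S[:,0]-x)<5).any() else np.nan for x in xs]
print(np.round(ys,1),np.polyfit(xs[~np.isnan(ys)],np.array(ys)[~np.isnan(ys)],1),S[:,0].min(),S[:,0].max())
s=observe();print(s["eef_pos"],s["wrist_force"],s["width"])
E
```

```text
scene pad 359 ((439.1298522949219, 313.0329895019531), (94.90441131591797, 70.53919982910156), 89.78376770019531) [439.  310.5  29.7]
side pad 535 ((439.27838134765625, 314.880859375), (73.88964080810547, 98.77606964111328), 0.9112221598625183) [438.8 314.4  31. ]
w2 pad x range [[403.  262.7  28.1]
 [475.5 344.7  32. ]]
[251.1 251.  251.8 252.2 252.4 252.8 253.2 253.3 253.3 253.6 254.3 254.
 254.5 254.9 255.5 255.3 255.8 256.5 256.3 256.3 256.6 257.2 257.4 257.9
 257.9] [2.85155260e-02 2.39488405e+02] 387.3609363698245 668.9214807398728
[425.0933869   18.10894857 326.64131882] [ 0.40700976 -0.33013605 -1.26718048] 13.288586206126332
```

```bash
python3 - <<'E'
from h import *
a=np.radians(1.3);F=frame([0,0,1],[np.cos(a),np.sin(a),0]);R=tool_for(F)
go(np.array([439.2,313.3,280])-R@[.2,.4,0],R,10)
E
```

```text
at [425.1  18.1 326.6] t 7.25 width 13.288586206126332
total [ 13.9 295.6 -46.6] [ 0.31 26.81  4.05] per row 10 [ 1.39 29.56 -4.66] [0.031 2.681 0.405]
```

arm_command(
  targets=[
    {"slide":[1.4,15,0],"rot":[0,2.7,0.4],"jaw":-1},
    {"slide":[1.4,32,0],"rot":[0,2.7,0.4],"jaw":-1},
    {"slide":[1.4,36,0],"rot":[0,2.7,0.4],"jaw":-1},
    {"slide":[1.4,38,0],"rot":[0,2.7,0.4],"jaw":-1},
    {"slide":[1.4,38,0],"rot":[0,2.7,0.4],"jaw":-1},
    {"slide":[1.4,38,0],"rot":[0,2.7,0.4],"jaw":-1},
    {"slide":[1.4,38,-12],"rot":[0,2.7,0.4],"jaw":-1},
    {"slide":[1.4,36,-12],"rot":[0.1,2.7,0.4],"jaw":-1},
    {"slide":[1.4,16.6,-12],"rot":[0.1,2.6,0.4],"jaw":-1},
    {"slide":[1.3,8,-10],"rot":[0.1,2.6,0.4],"jaw":-1},
  ],
)

```text
t: 8.25
eef_pos: [439.2, 315.7, 279.4]
tcp_rot: [1.0, 0.013, -0.001, -0.0]
wrist_force: [0.4, -0.2, -2.0]
width: 13.2
gripper_force: 49.1
```

```bash
cat > chk.py <<'E'
from h import *
for i in range(4): get_image("wrist")
a=np.radians(1.3);F=frame([0,0,1],[np.cos(a),np.sin(a),0]);R=tool_for(F)
go(np.array([439.2,313.3,212.5])-R@[.2,.4,0],R,10);s=observe();print(s["wrist_force"])
p,d=get_image("side");cv2.imwrite("pics/s1.png",cv2.resize(p[90:290,150:450,::-1],None,fx=2.6,fy=2.6))
c=get_calibration("side");A=cloud(c,d,np.ones(d.shape,bool))
B=A[(A[:,0]>360)&(A[:,0]<520)&(A[:,1]>220)&(A[:,1]<400)]
R0=Rn.from_quat(s["tcp_rot"]).as_matrix();u=s["eef_pos"][2]-182.5;print("underside z est",u)
P=B[(B[:,2]>u+1)&(B[:,2]<u+12)];print(len(P),cv2.minAreaRect(P[:,:2].astype(np.float32)),np.median(P[:,2]))
E
python3 chk.py; python3 grasp.py g2
```

```text
at [439.6 313.6 279.9] t 8.45 width 13.45153272698227
total [ -0.6   0.1 -67.4] [ 0.03  0.05 -0.  ] per row 10 [-0.06  0.01 -6.74] [ 0.003  0.005 -0.   ]
[ 0.24401413  0.1835444  -1.98793166]
underside z est 97.42174862402118
462 ((437.9066162109375, 312.6389465332031), (76.1964340209961, 105.47615814208984), 1.5726977586746216) 103.93214392359559
tcp [439.6 313.4 280.5] [[1.0, 0.022, 0.002], [0.022, -1.0, 0.0], [0.002, 0.0, -1.0]] 13.629195768666508 [ 0.54258707 -0.81077992 -1.34360738] 49.07553434371948 8.5
plate in tool: z0 [ 4.00000e-03 -3.00000e-03  1.75714e+02] off-grip 21.0 13151 ((6.279287338256836, 0.4830169677734375), (64.00611114501953, 100.4144287109375), 0.01657000370323658) pct [[-22.1, -49.1, 174.2], [37.9, 50.1, 177.4]]
```

arm_command(
  targets=[
    {"slide":[-0.5,0,-8],"rot":[0,0,0],"jaw":-1},
    {"slide":[0,0,-10],"rot":[0,0,0],"jaw":-1},
    {"slide":[0,0,-10],"rot":[0,0,0],"jaw":-1},
    {"slide":[0,0,-10],"rot":[0,0,0],"jaw":-1},
    {"slide":[0,0,-8],"rot":[0,0,0],"jaw":-1},
    {"slide":[0,0,-6],"rot":[0,0,0],"jaw":-1},
    {"slide":[0,0,-5],"rot":[0,0,0],"jaw":-1},
    {"slide":[0,0,-3],"rot":[0,0,0],"jaw":-1},
    {"slide":[0,0,-2],"rot":[0,0,0],"jaw":-1},
    {"slide":[0,0,-1],"rot":[0,0,0],"jaw":-1},
  ],
)

```text
t: 9.55
eef_pos: [439.0, 313.8, 216.8]
tcp_rot: [1.0, 0.011, 0.0, -0.0]
wrist_force: [0.4, -1.2, -1.6]
width: 13.4
gripper_force: 49.1
```

arm_command(
  targets=[
    {"slide":[0,0,-0.5],"rot":[0,0,0],"jaw":-1},
    {"slide":[0,0,-0.5],"rot":[0,0,0],"jaw":-1},
    {"slide":[0,0,-0.5],"rot":[0,0,0],"jaw":-1},
    {"slide":[0,0,-0.5],"rot":[0,0,0],"jaw":-1},
    {"slide":[0,0,-0.5],"rot":[0,0,0],"jaw":-1},
    {"slide":[0,0,-0.4],"rot":[0,0,0],"jaw":-1},
    {"slide":[0,0,-0.4],"rot":[0,0,0],"jaw":-1},
    {"slide":[0,0,-0.4],"rot":[0,0,0],"jaw":-1},
    {"slide":[0,0,-0.3],"rot":[0,0,0],"jaw":-1},
    {"slide":[0,0,0],"rot":[0,0,0],"jaw":-1},
  ],
)

```text
t: 10.55
eef_pos: [438.9, 313.7, 212.7]
tcp_rot: [1.0, 0.011, -0.0, 0.0]
wrist_force: [-0.2, -0.2, -1.4]
width: 13.3
gripper_force: 49.1
```

Not yet in contact, so I continue slowly until the force rises.

arm_command(
  targets=[
    {"slide":[0,0,-0.2],"rot":[0,0,0],"jaw":-1},
    {"slide":[0,0,-0.2],"rot":[0,0,0],"jaw":-1},
    {"slide":[0,0,-0.2],"rot":[0,0,0],"jaw":-1},
    {"slide":[0,0,-0.2],"rot":[0,0,0],"jaw":-1},
    {"slide":[0,0,-0.2],"rot":[0,0,0],"jaw":-1},
    {"slide":[0,0,0],"rot":[0,0,0],"jaw":-1},
    {"slide":[0,0,0],"rot":[0,0,0],"jaw":-1},
    {"slide":[0,0,0],"rot":[0,0,0],"jaw":-1},
    {"slide":[0,0,0],"rot":[0,0,0],"jaw":-1},
    {"slide":[0,0,0],"rot":[0,0,0],"jaw":-1},
  ],
)

```text
t: 11.55
eef_pos: [439.0, 313.7, 212.3]
tcp_rot: [1.0, 0.011, 0.0, 0.0]
wrist_force: [-2.3, -2.5, 5.2]
width: 13.3
gripper_force: 50.1
```

arm_command(
  targets=[
    {"slide":[0,0,0],"rot":[0,0,0],"jaw":-0.5},
    {"slide":[0,0,0],"rot":[0,0,0],"jaw":-0.2},
    {"slide":[0,0,0],"rot":[0,0,0],"jaw":0},
    {"slide":[0,0,0],"rot":[0,0,0],"jaw":0},
    {"slide":[0,0,5],"rot":[0,0,0],"jaw":0.1},
    {"slide":[0,0,10],"rot":[0,0,0],"jaw":0.2},
    {"slide":[0,0,20],"rot":[0,0,0],"jaw":0.3},
    {"slide":[0,0,30],"rot":[0,0,0],"jaw":0.5},
    {"slide":[0,0,30],"rot":[0,0,0],"jaw":0.5},
    {"slide":[0,0,15],"rot":[0,0,0],"jaw":0.5},
  ],
)

```text
t: 12.55
eef_pos: [439.4, 314.0, 326.1]
tcp_rot: [1.0, 0.011, 0.003, -0.002]
wrist_force: [0.4, -0.2, 0.3]
width: 64.0
gripper_force: 0.0
```

```bash
python3 - <<'E'
from h import *
for i in range(3): get_image("wrist")
p,d=get_image("wrist");c=get_calibration("wrist");cv2.imwrite("pics/w4.png",p[:,:,::-1])
A=cloud(c,d,np.ones(d.shape,bool))
S=A[(A[:,0]>385)&(A[:,0]<485)&(A[:,1]>245)&(A[:,1]<380)]
fit_cover(S,np.array([0,0,1.]),36.)
# gland cover from side
c=get_calibration("side");z=np.load("side0.npz");A=cloud(c,z["d"],np.ones(z["d"].shape,bool))
G=A[(A[:,0]>390)&(A[:,0]<550)&(A[:,1]>-345)&(A[:,1]<-190)&(A[:,2]>3.5)]
fit_cover(G,np.array([0,0,1.]),6.)
print(observe()["eef_pos"])
E
```

```text
plate 7421 under-centre [437.9 312.5  28.3] long axis [-0.024  1.    -0.002] size [100.2  76.5] rib height 32.0
rib 978 under-centre [438.3 312.6  28.3] long axis [-1.    -0.028  0.004] size [13.5 49.4] rib height 32.0
n [0.004 0.003 1.   ] lean 0.3
plate 1105 under-centre [ 472.6 -266.     0. ] long axis [-1.     0.03   0.002] size [156.2 151.7] rib height 31.8
rib 159 under-centre [ 467.5 -263.     0. ] long axis [-0.906 -0.423  0.002] size [15.4 50.3] rib height 31.8
n [ 0.002 -0.001  1.   ] lean 0.1
[438.72977994 313.5963546  321.19915718]
```

View pics/w4.png

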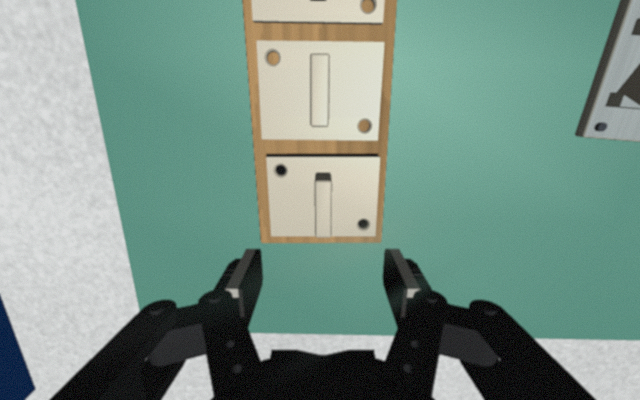

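arm_command(
  targets=[
    {"slide":[1.7,-20,5],"rot":[0,0,1.4],"jaw":0.5},
    {"slide":[1.7,-38,5],"rot":[0,0,1.4],"jaw":0.5},
    {"slide":[1.7,-38,0],"rot":[0,0,1.4],"jaw":0.5},
    {"slide":[1.7,-38,0],"rot":[0,0,1.4],"jaw":0.5},
    {"slide":[1.7,-38,0],"rot":[0,0,1.4],"jaw":0.5},
    {"slide":[1.7,-38,0],"rot":[0,0,1.4],"jaw":0.5},
    {"slide":[1.7,-38,0],"rot":[0,0,1.4],"jaw":0.5},
    {"slide":[1.7,-38,0],"rot":[0,0,1.4],"jaw":0.5},
    {"slide":[1.7,-38,0],"rot":[0,0,1.4],"jaw":0.5},
    {"slide":[1.7,-38,0],"rot":[0,0,1.4],"jaw":0.5},
  ],
)

```text
t: 13.75
eef_pos: [455.2, -49.7, 329.3]
tcp_rot: [0.991, 0.134, -0.002, -0.001]
wrist_force: [-0.1, 0.2, 0.5]
width: 63.8
gripper_force: 0.0
```

arm_command(
  targets=[
    {"slide":[1.7,-38,0],"rot":[0,0,1.4],"jaw":0.5},
    {"slide":[1.7,-38,0],"rot":[0,0,1.4],"jaw":0.5},
    {"slide":[1.7,-38,-5],"rot":[0,0,1.4],"jaw":0.5},
    {"slide":[1.7,-38,-8],"rot":[0,0,1.4],"jaw":0.5},
    {"slide":[1.7,-30,-8],"rot":[0,0,1.4],"jaw":0.5},
    {"slide":[1.7,-20,-8],"rot":[0,0,1.4],"jaw":0.5},
    {"slide":[1.7,-13,-3],"rot":[0,0,1.4],"jaw":0.5},
    {"slide":[0,0,0],"rot":[0,0,0],"jaw":0.5},
    {"slide":[0,0,0],"rot":[0,0,0],"jaw":0.5},
    {"slide":[0,0,0],"rot":[0,0,0],"jaw":0.5},
  ],
)

```text
t: 14.75
eef_pos: [467.7, -262.5, 299.2]
tcp_rot: [0.976, 0.218, -0.0, -0.001]
wrist_force: [-0.3, 0.2, -0.4]
width: 64.1
gripper_force: 0.0
```

```bash
cat > g.py <<'E'
from h import *
import sys
p,d=get_image("wrist");c=get_calibration("wrist");cv2.imwrite("pics/%s.png"%sys.argv[1],p[:,:,::-1])
A=cloud(c,d,np.ones(d.shape,bool));D=A-[467.6,-263,0]
G=A[(np.hypot(D[:,0],D[:,1])<85)&(A[:,2]>2.5)&(A[:,2]<45)]
n,o=fit_cover(G,np.array([0,0,1.]),6.)
rc=o[1][2];pc=o[0][2];C=(rc+pc)/2;C[2]=0
x=o[1][3]; x=x*np.sign(x[0]);print("C",C,"yaw",np.degrees(np.arctan2(x[1],x[0])))
go(C+[0,0,28+GP],tool_for(frame([0,0,1],[x[0],x[1],0])))
E
python3 g.py w5
```

```text
plate 6397 under-centre [ 4.891e+02 -2.537e+02  2.000e-01] long axis [-0.902 -0.432  0.015] size [100.2 120.2] rib height 31.9
rib 972 under-centre [ 469.2 -263.1    0.5] long axis [-0.907 -0.422  0.015] size [13.8 49.9] rib height 31.9
n [0.015 0.004 1.   ] lean 0.9
C [ 479.15983375 -258.39762105    0.        ] yaw 24.950909086538676
at [ 467.8 -262.4  299.6] t 14.8 width 64.3672457051238
total [  11.3    4.  -116.9] [-0.02 -0.01 -0.2 ] per row 10 [  1.13   0.4  -11.69] [-0.002 -0.001 -0.02 ]
```

View pics/w5.png

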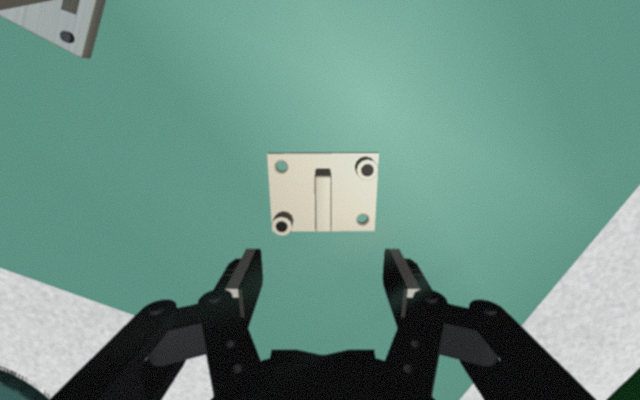

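arm_command(
  targets=[
    {"slide":[1.2,-0.5,-10],"rot":[0,0,0],"jaw":0.5},
    {"slide":[0,0,-20],"rot":[0,0,0],"jaw":0.5},
    {"slide":[0,0,-22],"rot":[0,0,0],"jaw":0.5},
    {"slide":[0,0,-22],"rot":[0,0,0],"jaw":0.5},
    {"slide":[0,0,-18],"rot":[0,0,0],"jaw":0.3},
    {"slide":[0,0,-12],"rot":[0,0,0],"jaw":0.1},
    {"slide":[0,0,-8],"rot":[0,0,0],"jaw":-0.1},
    {"slide":[0,0,-4],"rot":[0,0,0],"jaw":-0.3},
    {"slide":[0,0,-1],"rot":[0,0,0],"jaw":-0.5},
    {"slide":[0,0,0],"rot":[0,0,0],"jaw":-0.6},
  ],
)

```text
t: 15.8
eef_pos: [469.2, -263.9, 183.3]
tcp_rot: [0.976, 0.217, 0.0, 0.0]
wrist_force: [-0.7, 0.8, -0.1]
width: 17.2
gripper_force: 0.3
```

arm_command(
  targets=[
    {"slide":[0,0,0],"rot":[0,0,0],"jaw":-1},
    {"slide":[0,0,0],"rot":[0,0,0],"jaw":-1},
    {"slide":[0,0,0],"rot":[0,0,0],"jaw":-1},
    {"slide":[0,0,0],"rot":[0,0,0],"jaw":-1},
    {"slide":[0,0,0],"rot":[0,0,0],"jaw":-1},
    {"slide":[0,0,0],"rot":[0,0,0],"jaw":-1},
    {"slide":[0,0,5],"rot":[0,0,0],"jaw":-1},
    {"slide":[0,0,10],"rot":[0,0,0],"jaw":-1},
    {"slide":[0,0,20],"rot":[0,0,0],"jaw":-1},
    {"slide":[0,0,25],"rot":[0,0,0],"jaw":-1},
  ],
)

```text
t: 16.8
eef_pos: [468.3, -263.3, 241.9]
tcp_rot: [0.976, 0.217, -0.002, -0.002]
wrist_force: [0.4, 0.2, -1.1]
width: 13.4
gripper_force: 50.2
```

arm_command(
  targets=[
    {"slide":[0,5,30],"rot":[0,0,0],"jaw":-1},
    {"slide":[0,10,30],"rot":[0,0,0],"jaw":-1},
    {"slide":[0,15,20],"rot":[0,0,0],"jaw":-1},
    {"slide":[0,15,10],"rot":[0,0,0],"jaw":-1},
    {"slide":[0,10,0],"rot":[0,0,0],"jaw":-1},
    {"slide":[0,5,0],"rot":[0,0,0],"jaw":-1},
    {"slide":[0,0,0],"rot":[0,0,0],"jaw":-1},
    {"slide":[0,0,0],"rot":[0,0,0],"jaw":-1},
    {"slide":[0,0,0],"rot":[0,0,0],"jaw":-1},
    {"slide":[0,0,0],"rot":[0,0,0],"jaw":-1},
  ],
)

```text
t: 17.8
eef_pos: [469.0, -204.2, 332.1]
tcp_rot: [0.976, 0.217, -0.0, -0.0]
wrist_force: [0.5, -0.1, -2.3]
width: 13.1
gripper_force: 50.3
```

```bash
python3 grasp.py g3; python3 - <<'E'
import numpy as np,cv2
a=cv2.imread("pics/g1.png")[130:350,200:440];b=cv2.imread("pics/g3.png")[130:350,200:440];d=cv2.imread("pics/g2.png")[130:350,200:440]
cv2.imwrite("pics/cmp.png",np.hstack([a,d,b]))
for n in["g1","g2","g3"]:
    g=cv2.cvtColor(cv2.imread(f"pics/{n}.png"),cv2.COLOR_BGR2GRAY).astype(float)
    R=cv2.imread(f"pics/{n}.png").astype(float)[:,:,2]
    def edge(col):  # first strong rise of red going down
        s=cv2.GaussianBlur(R,(5,5),0)[150:230,col]; return s
    print(n,[ (150+int(np.argmax(np.diff(edge(c))[5:]))+5) for c in(240,262,280,300,345,365,385,405)])
E
```

```text
tcp [ 469.  -204.2  332.1] [[0.906, 0.424, -0.001], [0.424, -0.906, 0.0], [-0.001, -0.001, -1.0]] 13.129032306457788 [ 0.51289442 -0.06394334 -2.29291387] 50.30170798301697 17.8
plate in tool: z0 [ 1.00000e-02 -1.00000e-03  1.77017e+02] off-grip 22.3 11740 ((7.595869064331055, 0.847930908203125), (62.16525650024414, 100.78903198242188), 0.07580816745758057) pct [[-20.3, -48.8, 175.5], [38.4, 50.4, 178.9]]
g1 [192, 192, 192, 192, 192, 192, 192, 192]
g2 [192, 192, 192, 192, 192, 192, 192, 192]
g3 [190, 190, 190, 190, 190, 190, 190, 190]
```

View pics/cmp.png

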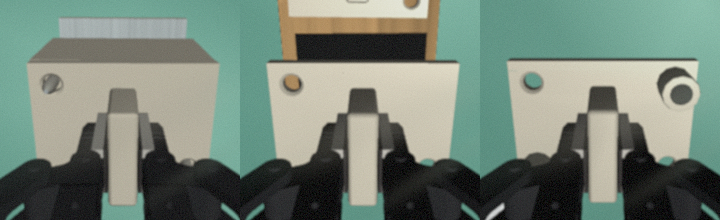

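```bash
python3 - <<'E'
import numpy as np,cv2
o=[]
for n,(c,r) in(("g1",(252,213)),("g2",(252,213)),("g3",(252,211))):
    o.append(cv2.resize(cv2.imread(f"pics/{n}.png")[r-13:r+13,c-13:c+13],(260,260),interpolation=cv2.INTER_CUBIC))
im=np.hstack(o)
for k in range(0,780,50): cv2.line(im,(k,0),(k,4),(0,0,255),1)
for k in range(0,260,50): cv2.line(im,(0,k),(6,k),(0,0,255),1)
cv2.imwrite("pics/hole.png",im)
E
```

```text
(no output)
```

View pics/hole.png

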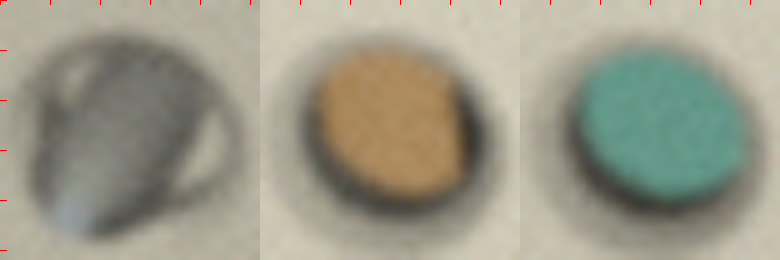

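```bash
python3 - <<'E'
from h import *
K=get_calibration("wrist");
def toolpt(n,uv,zt):
    z=np.load(n+".npz");c=dict(mtx=K["mtx"],R=z["R"],t=z["t"])
    a=(w(c,uv,[100.])[0]-z["T"])@z["R0"];b=(w(c,uv,[200.])[0]-z["T"])@z["R0"]
    return (a+(b-a)*(zt-a[2])/(b[2]-a[2])).round(2)
print("hole",toolpt("g1",[239+13.5,200+13.7],176.5),"pin tip",toolpt("g1",[239+7.5,200+21.5],166.5),toolpt("g1",[239+8.5,200+20.5],166.5))
print("hole g2",toolpt("g2",[239+13.2,200+13.5],175.9),"hole g3",toolpt("g3",[239+13.8,198+13.5],177.3))
E
```

```text
hole [ 25.99 -36.85 176.5 ] pin tip [ 25.66 -37.62 166.5 ] [ 26.2  -37.07 166.5 ]
hole g2 [ 26.02 -36.93 175.9 ] hole g3 [ 26.45 -36.45 177.3 ]
```

```bash
cat > seat.py <<'E'
from h import *
import sys
R=np.load("g1.npz")["R0"]; n=-R[:,2]; T=np.array([460.8,16.9,254.5])
go(T+n*float(sys.argv[1]),R,10); s=observe();print("tool-frame err",(R.T@(s["eef_pos"]-T)).round(2),s["wrist_force"])
E
python3 seat.py 80
```

```text
at [ 469.  -204.2  332.3] t 17.85 width 12.955888312265749
total [-44.2 222.8  -6.4] [  5.26 -26.56 -27.38] per row 10 [-4.42 22.28 -0.64] [ 0.526 -2.656 -2.738]
tool-frame err [ 52.14 220.35 -61.07] [ 0.29500011  1.01670913 -1.97182751]
```

arm_command(
  targets=[
    {"slide":[-4.4,12,0],"rot":[0.525,-2.656,-2.738],"jaw":-1},
    {"slide":[-4.4,20,0],"rot":[0.525,-2.656,-2.738],"jaw":-1},
    {"slide":[-4.4,26,0],"rot":[0.525,-2.656,-2.738],"jaw":-1},
    {"slide":[-4.4,28,0],"rot":[0.525,-2.656,-2.738],"jaw":-1},
    {"slide":[-4.4,30,0],"rot":[0.525,-2.656,-2.738],"jaw":-1},
    {"slide":[-4.4,30,0],"rot":[0.525,-2.656,-2.738],"jaw":-1},
    {"slide":[-4.4,30,-1],"rot":[0.525,-2.656,-2.738],"jaw":-1},
    {"slide":[-4.4,24,-1],"rot":[0.525,-2.656,-2.738],"jaw":-1},
    {"slide":[-4.4,15,-2],"rot":[0.525,-2.656,-2.738],"jaw":-1},
    {"slide":[-4.6,7.8,-2.4],"rot":[0.525,-2.656,-2.738],"jaw":-1},
  ],
)

```text
t: 18.85
eef_pos: [424.4, 20.0, 326.3]
tcp_rot: [0.972, -0.024, 0.232, 0.005]
wrist_force: [-0.3, 0.8, -1.6]
width: 13.0
gripper_force: 50.3
```

```bash
python3 -c "from bench import *
for i in range(4): get_image('wrist')"; python3 seat.py 25;python3 grasp.py g4
```

```text
at [424.7  18.9 326.3] t 19.05 width 13.133421425193227
total [ 24.8  -1.4 -49.5] [ 0.09 -0.04 -0.08] per row 10 [ 2.48 -0.14 -4.95] [ 0.009 -0.004 -0.008]
tool-frame err [  0.1   -0.26 -80.41] [ 0.49358592 -0.25144275 -1.52176115]
tcp [424.7  18.9 326.3] [[0.892, -0.048, 0.45], [-0.042, -0.999, -0.022], [0.45, 0.001, -0.893]] 13.133421425193227 [ 0.49358592 -0.25144275 -1.52176115] 50.30053496360779 19.05
plate in tool: z0 [ 1.10000e-02 -1.00000e-03  1.77657e+02] off-grip 23.0 11745 ((7.882749557495117, 0.69122314453125), (63.1532096862793, 100.74798583984375), 0.17805816233158112) pct [[-19.7, -49.1, 176.2], [39.0, 50.2, 179.6]]
```

```bash
python3 - <<'E'
import numpy as np,cv2
for n in["g1","g2","g3","g4"]:
    R=cv2.GaussianBlur(cv2.imread(f"pics/{n}.png").astype(np.float32)[:,:,2],(3,3),0)
    out=[]
    for a in(265,285,345,365):
        s=np.abs(np.diff(R[180:202,a:a+12].mean(1))); i=np.argmax(s); y=s[i-1:i+2]; out.append(180.5+i+(y[0]-y[2])/2/(y[0]-2*y[1]+y[2]))
    s=np.abs(np.diff(R[225:235,215:430].mean(0)));L=215.5+np.argmax(s[:60]);Rr=215.5+100+np.argmax(s[100:])
    print(n,np.round(out,2),L,Rr)
E
```

```text
g1 [192.64 192.56 192.8  192.83] 229.5 336.5
g2 [192.3  192.31 192.3  192.29] 229.5 336.5
g3 [190.44 190.45 190.46 190.47] 230.5 336.5
g4 [190.63 190.8  190.69 190.67] 230.5 390.5
```

arm_command(
  targets=[
    {"slide":[3,-0.2,-6],"rot":[0,0,0],"jaw":-1},
    {"slide":[4,-0.2,-8],"rot":[0,0,0],"jaw":-1},
    {"slide":[4,-0.2,-8],"rot":[0,0,0],"jaw":-1},
    {"slide":[4,-0.2,-8],"rot":[0,0,0],"jaw":-1},
    {"slide":[4,-0.2,-8],"rot":[0,0,0],"jaw":-1},
    {"slide":[3,-0.2,-6],"rot":[0,0,0],"jaw":-1},
    {"slide":[3,-0.2,-6],"rot":[0,0,0],"jaw":-1},
    {"slide":[2.1,-0.2,-4],"rot":[0,0,0],"jaw":-1},
    {"slide":[0,0,0],"rot":[0,0,0],"jaw":-1},
    {"slide":[0,0,0],"rot":[0,0,0],"jaw":-1},
  ],
)

```text
t: 20.1
eef_pos: [452.0, 17.4, 272.5]
tcp_rot: [0.972, -0.024, 0.232, 0.006]
wrist_force: [-0.7, -0.4, -2.0]
width: 13.3
gripper_force: 50.3
```

```bash
python3 seat.py 3;python3 - <<'E'
from h import *
p,d=get_image("side");cv2.imwrite("pics/s2.png",cv2.resize(p[150:270,240:400,::-1],None,fx=4,fy=4,interpolation=cv2.INTER_CUBIC))
E
```

```text
at [452.   17.4 272.5] t 20.1 width 13.312569058134509
total [  7.4  -0.4 -15.3] [ 0.05  0.04 -0.02] per row 10 [ 0.74 -0.04 -1.53] [ 0.005  0.004 -0.002]
tool-frame err [  0.23  -0.09 -20.  ] [-0.71791215 -0.37045177 -2.04351621]
```

View pics/s2.png

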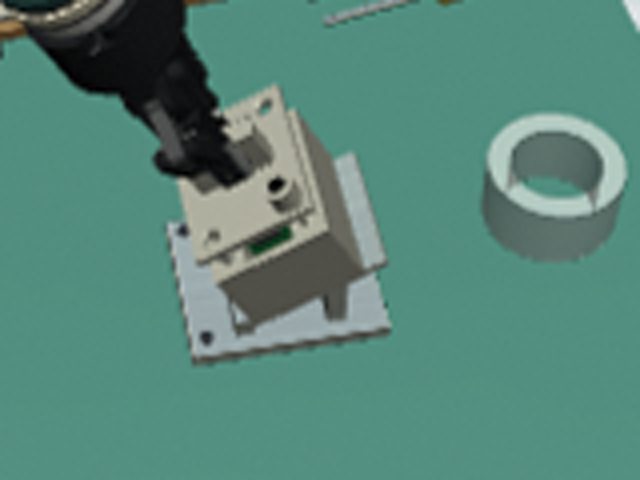

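arm_command(
  targets=[
    {"slide":[0.1,0,-1],"rot":[0,0,0],"jaw":-1},
    {"slide":[0.3,0,-0.8],"rot":[0,0,0],"jaw":-1},
    {"slide":[0.4,0,-0.8],"rot":[0,0,0],"jaw":-1},
    {"slide":[0.4,0,-0.8],"rot":[0,0,0],"jaw":-1},
    {"slide":[0.4,-0.1,-0.8],"rot":[0,0,0],"jaw":-1},
    {"slide":[0.4,0,-0.8],"rot":[0,0,0],"jaw":-1},
    {"slide":[0.4,0,-0.8],"rot":[0,0,0],"jaw":-1},
    {"slide":[0.4,0,-0.8],"rot":[0,0,0],"jaw":-1},
    {"slide":[0.4,-0.1,-0.8],"rot":[0,0,0],"jaw":-1},
    {"slide":[0.4,0,-0.8],"rot":[0,0,0],"jaw":-1},
  ],
)

```text
t: 21.15
eef_pos: [455.6, 17.2, 264.1]
tcp_rot: [0.972, -0.024, 0.232, 0.006]
wrist_force: [-0.5, 0.4, -1.7]
width: 13.3
gripper_force: 50.3
```

```bash
python3 seat.py 3
```

```text
at [455.6  17.2 264.1] t 21.15 width 13.269992560921434
total [ 3.9 -0.2 -6.9] [ 0.05  0.02 -0.02] per row 10 [ 0.39 -0.02 -0.69] [ 0.005  0.002 -0.002]
tool-frame err [ -0.36  -0.04 -10.91] [-0.50789052  0.38360738 -1.66674582]
```

arm_command(
  targets=[
    {"slide":[0.4,0,-0.8],"rot":[0,0,0],"jaw":-1},
    {"slide":[0.4,-0.1,-0.8],"rot":[0,0,0],"jaw":-1},
    {"slide":[0.4,0,-0.8],"rot":[0,0,0],"jaw":-1},
    {"slide":[0.4,0,-0.8],"rot":[0,0,0],"jaw":-1},
    {"slide":[0.4,0,-0.8],"rot":[0,0,0],"jaw":-1},
    {"slide":[0.4,-0.1,-0.8],"rot":[0,0,0],"jaw":-1},
    {"slide":[0.4,0,-0.8],"rot":[0,0,0],"jaw":-1},
    {"slide":[0.4,0,-0.8],"rot":[0,0,0],"jaw":-1},
    {"slide":[0.4,0,-0.8],"rot":[0,0,0],"jaw":-1},
    {"slide":[0.4,0,-0.8],"rot":[0,0,0],"jaw":-1},
  ],
)

```text
t: 22.15
eef_pos: [459.6, 17.0, 256.1]
tcp_rot: [0.972, -0.024, 0.232, 0.006]
wrist_force: [-0.0, 0.1, -0.7]
width: 13.3
gripper_force: 50.3
```

```bash
python3 seat.py 0
```

```text
at [459.6  17.  256.1] t 22.15 width 13.304179206618675
total [ 1.2 -0.1 -1.6] [ 0.05  0.03 -0.02] per row 10 [ 0.12 -0.01 -0.16] [ 0.005  0.003 -0.002]
tool-frame err [-0.39 -0.03 -1.96] [-0.03788573  0.11056155 -0.709713  ]
```

Still free. The last 2 mm go at 0.25 mm per row, watching the force.

arm_command(
  targets=[
    {"slide":[0.11,0,-0.22],"rot":[0,0,0],"jaw":-1},
    {"slide":[0.11,0,-0.22],"rot":[0,0,0],"jaw":-1},
    {"slide":[0.11,0,-0.22],"rot":[0,0,0],"jaw":-1},
    {"slide":[0.11,0,-0.22],"rot":[0,0,0],"jaw":-1},
    {"slide":[0.11,0,-0.22],"rot":[0,0,0],"jaw":-1},
    {"slide":[0.11,0,-0.22],"rot":[0,0,0],"jaw":-1},
    {"slide":[0.11,0,-0.22],"rot":[0,0,0],"jaw":-1},
    {"slide":[0.11,0,-0.22],"rot":[0,0,0],"jaw":-1},
    {"slide":[0,0,0],"rot":[0,0,0],"jaw":-1},
    {"slide":[0,0,0],"rot":[0,0,0],"jaw":-1},
  ],
)

```text
t: 23.15
eef_pos: [460.1, 17.1, 255.2]
tcp_rot: [0.972, -0.024, 0.232, 0.006]
wrist_force: [-8.2, 0.3, 5.7]
width: 13.3
gripper_force: 51.8
```

```bash
python3 seat.py 0
```

```text
at [460.1  17.1 255.2] t 23.15 width 13.269992150639265
total [ 0.7 -0.2 -0.7] [ 0.06  0.01 -0.03] per row 10 [ 0.07 -0.02 -0.07] [ 0.006  0.001 -0.003]
tool-frame err [-0.33 -0.16 -0.92] [-8.17888188  0.34292217  5.71727546]
```

arm_command(
  targets=[
    {"slide":[0,0,0],"rot":[0,0,0],"jaw":-0.6},
    {"slide":[0,0,0],"rot":[0,0,0],"jaw":-0.3},
    {"slide":[0,0,0],"rot":[0,0,0],"jaw":-0.1},
    {"slide":[0,0,0],"rot":[0,0,0],"jaw":-0.1},
    {"slide":[-2.2,0.1,4.5],"rot":[0,0,0],"jaw":0},
    {"slide":[-4.5,0.2,8.9],"rot":[0,0,0],"jaw":0.2},
    {"slide":[-9,0.4,17.8],"rot":[0,0,0],"jaw":0.4},
    {"slide":[-12,0.6,24],"rot":[0,0,0],"jaw":0.5},
    {"slide":[-12,0.6,24],"rot":[0,0,0],"jaw":0.5},
    {"slide":[-6,0.3,12],"rot":[0,0,0],"jaw":0.5},
  ],
)

```text
t: 24.15
eef_pos: [414.1, 19.3, 349.3]
tcp_rot: [0.972, -0.024, 0.235, 0.006]
wrist_force: [-0.1, -0.3, 1.1]
width: 64.1
gripper_force: 0.0
```

```bash
python3 -c "from bench import *
for i in range(4): get_image('wrist')"; python3 look.py w6; python3 - <<'E'
from h import *
p,d=get_image("side");c=get_calibration("side");cv2.imwrite("pics/s3.png",cv2.resize(p[100:270,220:420,::-1],None,fx=3.5,fy=3.5,interpolation=cv2.INTER_CUBIC))
A=cloud(c,d,np.ones(d.shape,bool));F=frame([-.450,.027,.893],[.891,-.045,.451]);C=np.array([542.6,10.6,91.1]);L=(A-C)@F
fit_cover(A[(abs(L[:,0])<70)&(abs(L[:,1])<75)&(L[:,2]>-8)&(L[:,2]<42)],F[:,2],F[:,2]@C+6)
E
```

```text
plate 6937 under-centre [542.6  12.6  89.9] long axis [ 0.051  0.999 -0.002] size [100.3  76.2] rib height 31.9
rib 1057 under-centre [542.8  12.4  90. ] long axis [-0.891  0.051 -0.45 ] size [49.8 13.8] rib height 31.9
n [-0.45   0.025  0.893] lean 26.8
at [414.5  19.2 345. ] t 24.4 width 63.86460786292414
total [ 45.9  -3.7 -90.8] [-0.23 -0.02 -0.21] per row 10 [ 4.59 -0.37 -9.08] [-0.023 -0.002 -0.021]
plate 546 under-centre [542.   12.1  91.3] long axis [-0.045 -0.999 -0.004] size [ 76.3 102.8] rib height 31.2
rib 116 under-centre [542.1  11.8  91.4] long axis [-0.886  0.083 -0.456] size [49.2 19.3] rib height 31.2
n [-0.456  0.017  0.89 ] lean 27.2
```

View pics/w6.png

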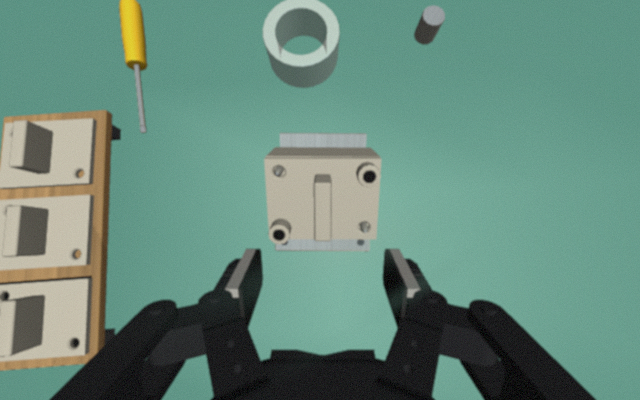

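View pics/s3.png

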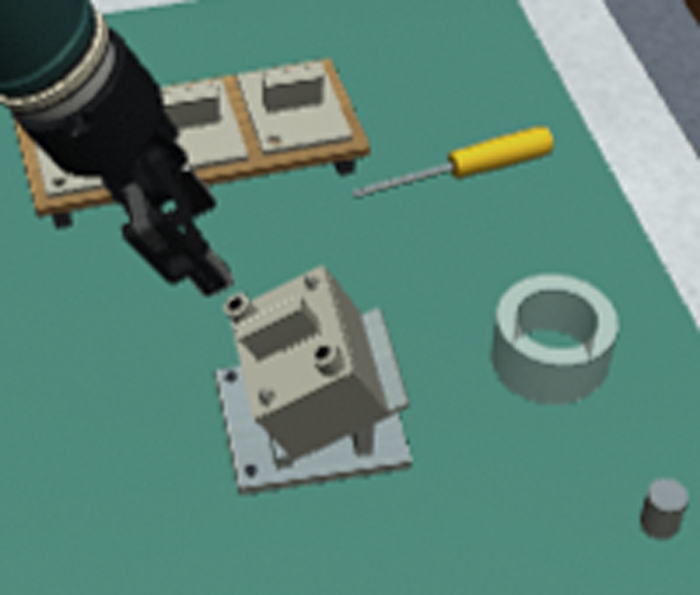

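Both views show the gland cover flush on the housing: in w6 both pins stand in their holes at (279,172) and (365,226). The blank lies square in the row, at about (42,318), and the bystanders are undisturbed. I'm handing the job in.

```bash
python3 -c "from bench import *
print(finish_job())"
```

```text
the job is handed in; nothing more can be done
None
```

The job is handed in, and no verdict came back: the last camera views show the blank flat and square on the pad, the gland cover flush over both pins, and both released, with the row blanks and bystanders apparently undisturbed, at about 24.5 s.

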